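Tip the cap tub for the bottler and hold it

TASK

I am about to cap the four open sample bottles in the rack: pick up the grey tub of loose caps by its handle and tip it well over so that all five caps slide into the one corner of the tub that is nearest to that rack, then rest that low corner on the bench without leaning on it. Finish while still holding the tub like that, still and tilted, so that I can take the caps from the corner; spill none, and leave the rack and everything else on the bench where it stands.

Things in the scene. Friction and masses are not known exactly. Their poses are not given: they have to be found in the camera images.
- tub: grey plastic carry tub, open on top: 160 mm along its x, 230 mm along its y, walls 60 mm high, walls and floor 4 mm thick, about 0.4 kg (varies). Origin: centre of its underside; z up. At the start it stands level on the bench ahead of the robot, within 17 degrees of square to it. A fixed arch handle spans its middle along x (see tub_grip)
- tub_grip (a point): the middle of the tub's straight grip bar, on the tub's z axis, 105 mm above its underside. The bar runs along the tub's x, 14 mm thick (along y) and 22 mm tall, 148 mm free between two posts (34 mm wide along y) that stand on the long walls; under the bar is free air down to the caps
- tub_corner0 (a point): inner floor corner of the tub at its +x, +y: 76 mm along x and 111 mm along y from the origin, 4 mm above the underside (the tub's outer bottom corner lies 4 mm farther out each way)
- tub_corner1 (a point): inner floor corner of the tub at its +x, -y (76, -111, 4 mm)
- tub_corner2 (a point): inner floor corner of the tub at its -x, +y (-76, 111, 4 mm)
- tub_corner3 (a point): inner floor corner of the tub at its -x, -y (-76, -111, 4 mm)
- cap0_center (a point): centre of a loose white plastic screw cap, 28 mm across, 14 mm high, 12 g, lying flat somewhere on the tub's floor. Caps are slippery on the tub (friction coefficient about 0.18, varies by 15 percent): they start to slide at about 10 degrees of tilt, but run on along a wall into a corner only when the tub is tipped some 25 to 40 degrees with both walls of that corner downhill
- cap1_center (a point): centre of another such cap, like cap0
- cap2_center (a point): centre of another such cap, like cap0
- cap3_center (a point): centre of another such cap, like cap0
- cap4_center (a point): centre of another such cap, like cap0
- rack_mid (a point): centre, 50 mm above the bench, of the white rack with four open (uncapped) amber bottles, 2 by 2: rack 130 x 130 mm, 40 mm high, bottle mouths 95 mm above the bench. It stands at one of four places diagonally off the tub's corners: beyond the tub or on the robot's side of it, left or right. z up
- table: the bench; its grey laminate top is the plane z = 0
- jug: bystander: clear plastic measuring jug, 100 mm across, 137 mm high, handle to its +x; origin under its centre
- carton: bystander: brown ice-cream carton with black lid, 103 x 130 mm, 91 mm high; origin under its centre
- mug: bystander: white mug, 82 mm across, 95 mm high, handle to its +y; origin under its centre
- bottle0: bystander: capped amber bottle, 48 mm across, 92 mm high, to the left (+y) of the tub; origin under its centre
- bottle1: bystander: another such capped bottle beside it
- cylinder: bystander: slim clear measuring cylinder, foot 60 mm across, 158 mm high, to the right (-y) of the tub; origin under its centre
- spatula: bystander: spatula, 240 mm long, lying beyond the tub along its own x; origin under its middle
There are look-alikes about, which are no part of the job. Leave any black or purple look-alike of the part that bears cap1_center alone.

How it is judged:
At the end, for the whole second after the job is handed in: All five caps lie with their centres within 120 mm of the tub's inner floor corner nearest to the rack of open bottles; the tub is tilted 17 to 54 degrees, held in the fingers and still, and that corner (under 25 mm high) rests on the bench with 0.3 to 30 N (((world x of rack_mid above 0.55 m and world y of rack_mid above 0 m and height (world z) of tub_corner0 below 0.025 m and distance between each of cap0_center, cap1_center, cap2_center, cap3_center, cap4_center and tub_corner0 below 0.12 m) or (world x of rack_mid above 0.55 m and world y of rack_mid below 0 m and height (world z) of tub_corner1 below 0.025 m and distance between each of cap0_center, cap1_center, cap2_center, cap3_center, cap4_center and tub_corner1 below 0.12 m) or (world x of rack_mid below 0.55 m and world y of rack_mid above 0 m and height (world z) of tub_corner2 below 0.025 m and distance between each of cap0_center, cap1_center, cap2_center, cap3_center, cap4_center and tub_corner2 below 0.12 m) or (world x of rack_mid below 0.55 m and world y of rack_mid below 0 m and height (world z) of tub_corner3 below 0.025 m and distance between each of cap0_center, cap1_center, cap2_center, cap3_center, cap4_center and tub_corner3 below 0.12 m)) and angle between tub's own z axis and vertical between 0.3 and 0.95 rad and contact force between the fingers and tub above 3 N and contact force between tub and table between 0.3 and 30 N and linear speed of tub below 0.02 m/s and angular speed of tub below 0.15 rad/s); the arm keeps its last pose, push and grip.
It fails at once if the rack of open bottles is shifted more than 20 mm or tipped (distance of rack_mid from where it was at the start of the episode above 0.02 m).
It fails at once if another thing on the bench is shifted more than 25 mm or knocked over (distance of any of jug, carton, mug, bottle0, bottle1, cylinder, spatula from where it was at the start of the episode above 0.025 m or angle between any of jug, carton, mug, bottle0, bottle1, cylinder's own z axis and vertical above 0.6 rad).
It also fails if it takes over 42 s, if anything falls off the work surface, if the arm or the gripper's body presses on something with over 40 N, if the wrist force passes 120 N, or if a joint passes its speed limit or range.

ROBOT

A 6-joint arm with a two-finger parallel gripper is mounted at the origin on the work surface. World frame = base frame: x ahead of the robot, y to its left, z up, the work surface at z = 0. Lengths are in m, angles in rad, forces in N, time in s.
With the tool pointing down it reaches from about 0.375 to 0.925 m from the base axis. Payload 5.7 kg.
Tool frame: the origin (TCP) lies midway between the tips of the shut fingers; the grasp point (between the pads) lies 19 mm behind it; z points along the fingers, x is the direction in which the jaws open and shut, and the axes are right-handed (so a half turn about z gives the same grasp; the last joint's range is limited). The gripper opens to 88 mm and grips with 3 to 60 N. Pads are 20 mm wide; open, the fingers measure 115 mm over their backs; the gripper's body (75 mm by 178 mm) begins 61 mm behind the grasp point.
Start: joints at [1.225, 0.359, 1.51, -0, 1.272, -0.115], TCP at [0.137, 0.584, 0.223] pointing down, gripper open.
Joint ranges: [-2.97, 2.97], [-1.01, 2.36], [0.21, 2.38], [-0.96, 4.11], [0.2, 2.71], [-2.98, 2.98]. Speed limits (rad/s): [2.39, 2.39, 3.14, 3.14, 3.14, 3.14].

INTERFACE

Orientations are given as a unit quaternion [x, y, z, w].
In Python, from bench import move_ptp, servo_line, goto_joints, move_gripper, sleep, inverse_kinematics, capture, PlanningError, close_job, spot_in, silhouettes, current_clock, current_joint_pos, current_qvel, current_joint_torque, current_position, current_orientation, current_force, current_torque, current_finger_gap gives the robot as it stands. Calls block until the motion is done:
- move_ptp(position, orientation): joint-space move of the TCP to a pose.
- servo_line(position, orientation=None, rate=0.15, contact_N=None): straight line of the TCP; orientation=None keeps the orientation; rate is the mean speed in m/s. With contact_N (N) it stops when the force on the tool has changed by that much, and returns True; else False.
- goto_joints(angles): joint-space move.
- move_gripper(opening): finger opening in m; the grip force is fixed at half the most; returns when the fingers have stopped.
- sleep(seconds).
- inverse_kinematics(position, orientation): joint angles nearest the present ones, or None.
- capture(name): name is "side" or "top" or "wrist"; returns a dict with "image" (420x560x3 uint8, blue, green, red), "range_z" (420x560 float32, m along the optical axis (not along the pixel's ray), 0 where there is no reading), "intrinsics" (3x3 intrinsics, pixels), "R" (3x3) and "t" (3): a world point X has camera coordinates R X + t. Camera axes: x right, y down, z forward; pixel columns grow to the right and rows downward; lengths in m; the calibration is good to about 2 mm. A picture is of the moment at which its call begins.
A pose or a line that the arm cannot do raises PlanningError and nothing moves.
- close_job(): hands the job in, once; it reports no verdict.
Trained networks look in the newest picture that a camera, given by its name, has taken for a name from the list of things; names that differ only in an ending like _2 or _b are one class to them, and where a whole thing is asked for, a point or a joint stands for the part that bears it (a point fixed in the world has none). Each returns a list of dicts, best first, with "conf" (0 to 1); they miss things now and then, are a little off and sometimes report something else, mostly with a low value. They report only what shows in the picture. A call takes as long as a camera call. They do not tell look-alikes from the thing itself.
- spot_in(camera, query): "xy" ([column, row] in pixels, amid what is visible of it).
- silhouettes(camera, query): "region" (420x560 bool, what is visible of it) and "xy" ([column, row] in pixels, amid what is visible of it).
Readings, each from a call of its own:
- current_clock(): time.
- current_joint_pos(): joint angles.
- current_qvel(): joint speeds.
- current_joint_torque(): joint torques, N m.
- current_position(): TCP position.
- current_orientation(): TCP orientation.
- current_force(): force on the tool from outside, world axes, zero at the start.
- current_torque(): the same for the moment, N m.
- current_finger_gap(): finger opening in m.
Only numpy, scipy, OpenCV 4.12 (cv2) and the standard library are available. Lean on these libraries where they do the work, as an engineer would, in place of code of your own. Each camera call takes 0.05 s, during which the arm holds its last target.

## Working session

There is one attempt and no reset: what is moved stays moved. The work goes in short steps, each a Python script; the robot and the scene stay as the last script left them, time stands still between calls to the robot, and variables do not carry over. Pictures are saved under pics/ and viewed, and the job is handed in when it is done.

```bash
ls; mkdir -p pics
python3 - <<'E'
from bench import *
import cv2
for n in ("side","top"):
    c=capture(n); cv2.imwrite(f"pics/{n}0.png",c["image"])
    print(n,c["R"].round(3).tolist(),c["t"].round(3),c["intrinsics"].round(1).tolist())
    for q in ("tub","rack_mid","tub_grip","cap0_center","tub_corner0"):
        print(q,[(d["xy"],round(d["conf"],2)) for d in spot_in(n,q)][:8])
print(current_clock(),current_force(),current_orientation())
E
```

```text
pics
side [[0.784, -0.621, 0.005], [-0.399, -0.51, -0.762], [0.476, 0.595, -0.648]] [-0.409  0.289  0.803] [[487.5, 0.0, 279.9], [0.0, 487.5, 217.7], [0.0, 0.0, 1.0]]
tub [([281.2, 241.5], 0.64), ([228.0, 154.3], 0.57)]
rack_mid [([457.8, 262.5], 0.65)]
tub_grip [([277.6, 246.4], 0.78)]
cap0_center [([421.4, 325.9], 0.69), ([274.9, 244.6], 0.67), ([288.8, 278.5], 0.47)]
tub_corner0 [([280.9, 248.9], 0.86), ([270.3, 378.5], 0.64)]
top [[-0.021, -1.0, -0.005], [-0.993, 0.021, -0.117], [0.117, 0.003, -0.993]] [0.025 0.538 1.111] [[520.3, 0.0, 272.5], [0.0, 520.3, 212.4], [0.0, 0.0, 1.0]]
tub [([279.3, 222.0], 0.84), ([253.7, 241.7], 0.72), ([136.0, 216.0], 0.68)]
rack_mid [([396.7, 107.2], 0.96)]
tub_grip [([280.5, 223.0], 0.56)]
cap0_center [([280.2, 221.5], 0.28), ([298.3, 206.9], 0.27)]
tub_corner0 [([279.9, 224.8], 0.75), ([295.9, 207.8], 0.3)]
0.6 [-0.41544615  0.37488917  0.30281129] [ 7.83807954e-01  6.21003292e-01 -3.51696708e-05  3.09175784e-05]
```

View pics/top0.png

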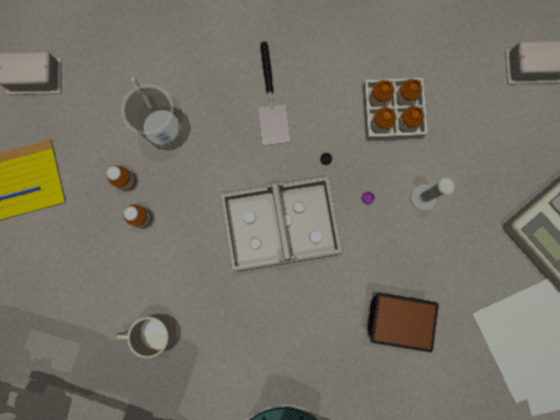

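View pics/side0.png

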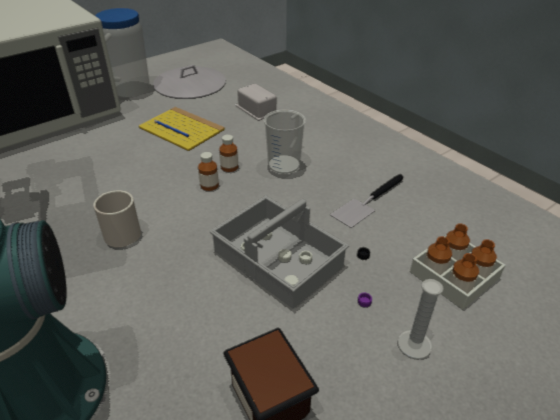

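Top view: the image's up is +x and left is +y. The tub is around (281,223) and slightly rotated. The rack at (396,107) is beyond it and to the right, so the target is corner1. Black and purple decoy caps lie outside the tub near that corner, at (325,158) and (368,198). Next I'll measure them.

```bash
cat > h.py <<'E'
from bench import *
import numpy as np, cv2
from scipy.spatial.transform import Rotation as Rot
def cloud(c):
    z=c["range_z"]; v,u=np.mgrid[:z.shape[0],:z.shape[1]]; K=c["intrinsics"]
    P=np.stack([(u-K[0,2])/K[0,0]*z,(v-K[1,2])/K[1,1]*z,z],-1)
    W=(P-c["t"])@c["R"]; W[z==0]=np.nan
    return W
E
python3 - <<'E'
from h import *
c=capture("top"); W=cloud(c); x,y,z=W[...,0],W[...,1],W[...,2]
print("bench z",np.nanmedian(z[150:160,200:240]), "rack",W[107,396])
box=(x>.35)&(x<.75)&(y>-.2)&(y<.2)
uu=np.zeros_like(box);uu[165:285,210:350]=1
m=box&uu&(z>.05)&(z<.07)
p=W[m][:,:2].astype(np.float32); print(len(p)); r=cv2.minAreaRect(p); print(r, cv2.boxPoints(r))
b=box&uu&(z>.105)&(z<.13); q=W[b]; print(len(q),q.mean(0),q[:,2].max())
d=q[:,:2]-q[:,:2].mean(0); w,v=np.linalg.eigh(d.T@d); print("bar dir deg",np.degrees(np.arctan2(v[1,1],v[0,1])), np.ptp(d@v[:,1]),np.ptp(d@v[:,0]))
for n,(u,v_) in dict(black=(325,158),purple=(368,198),cyl=(420,198),cyltop=(446,186),spat=(275,125),spat2=(270,95),b0=(120,177),b1=(136,216),carton=(404,320),caps1=(249,217),caps2=(255,243),caps3=(298,208),caps4=(316,238),caps5=(288,221)).items(): print(n,W[v_,u].round(3))
rk=(z>.02)&(z<.06)&(x>.6)&(y<-.1)&(y>-.4); print("rack ctr",cv2.minAreaRect(W[rk][:,:2].astype(np.float32)))
E
```

```text
bench z 0.0012361812899797562 rack [ 0.76952695 -0.26736898  0.0355904 ]
1491
((0.5127668976783752, -0.0020189285278320312), (0.1696276217699051, 0.23966534435749054), 8.15861701965332) [[ 0.41180557  0.10456465]
 [ 0.4458174  -0.13267504]
 [ 0.6137282  -0.10860251]
 [ 0.5797164   0.12863718]]
541 [ 0.51169327 -0.00229955  0.11590637] 0.12097267223291105
bar dir deg -171.77813019635127 0.1596650625718462 0.026867840224504693
black [ 0.664 -0.108  0.003]
purple [ 0.57  -0.202  0.003]
cyl [ 0.565 -0.315  0.017]
cyltop [ 0.568 -0.327  0.16 ]
spat [0.743 0.004 0.005]
spat2 [0.811 0.014 0.014]
b0 [0.614 0.334 0.084]
b1 [0.53  0.298 0.091]
carton [ 0.306 -0.249  0.089]
caps1 [0.531 0.066 0.02 ]
caps2 [0.473 0.054 0.009]
caps3 [ 0.55  -0.043  0.01 ]
caps4 [ 0.481 -0.081  0.019]
caps5 [ 0.52  -0.02   0.019]
rack ctr ((0.7406495809555054, -0.20396065711975098), (0.16946923732757568, 0.30282339453697205), 24.649585723876953)
```

```bash
cat >> h.py <<'E'
C=np.array([0.512,-0.002]); YAW=np.radians(8.2)
def pose(flip,th,az=-50,grip=None):
    """grip = world pos of grip point. az: downhill dir in tub frame (deg)"""
    a=YAW+np.radians(az); ax=np.array([-np.sin(a),np.cos(a),0])  # z x d
    T=Rot.from_rotvec(ax*np.radians(th))*Rot.from_euler('z',YAW)
    X=np.array([0,1.,0])*(-1 if flip else 1); Z=np.array([0,0,-1.]); Y=np.cross(Z,X)
    q=T*Rot.from_matrix(np.stack([X,Y,Z],1))
    return np.asarray(grip)+q.apply([0,0,0.019]), q.as_quat(), T
E
python3 - <<'E'
from h import *
print(current_joint_pos())
for f in (0,1):
  for th,az,z in ((0,0,.25),(0,0,.105),(38,-50,.25),(38,-50,.17),(38,-45,.17)):
    p,q,T=pose(f,th,az,[*C,z]); j=inverse_kinematics(p,q)
    print(f,th,z,None if j is None else np.round(j,2), (T.apply([.08,-.115,-.105])+[*C,z]).round(3))
E
```

```text
[ 1.22485664e+00  3.58745533e-01  1.51039262e+00 -1.08045546e-05
  1.27247802e+00 -1.15093060e-01]
0 0 0.25 [-0.14  0.22  1.69 -0.    1.23 -1.85] [ 0.608 -0.104  0.145]
0 0 0.105 [-0.14  0.41  1.85 -0.    0.89 -1.85] [ 0.608 -0.104  0.   ]
0 38 0.25 [-0.32  0.55  1.36  0.26  1.84 -2.04] [ 0.537 -0.042  0.081]
0 38 0.17 [-0.32  0.63  1.43  0.25  1.7  -2.08] [ 0.537 -0.042  0.001]
0 38 0.17 [-0.29  0.64  1.4   0.22  1.72 -2.04] [ 0.532 -0.048  0.002]
1 0 0.25 [-0.14  0.22  1.69 -0.    1.23  1.29] [ 0.608 -0.104  0.145]
1 0 0.105 [-0.14  0.41  1.85 -0.    0.89  1.29] [ 0.608 -0.104  0.   ]
1 38 0.25 [-0.32  0.55  1.36  0.26  1.84  1.1 ] [ 0.537 -0.042  0.081]
1 38 0.17 [-0.32  0.63  1.43  0.25  1.7   1.06] [ 0.537 -0.042  0.001]
1 38 0.17 [-0.29  0.64  1.4   0.22  1.72  1.1 ] [ 0.532 -0.048  0.002]
```

Run:
```python
from h import *
p,q,_=pose(1,0,0,[*C,.22]); move_gripper(.088); move_ptp(p,q)
c=capture("wrist"); cv2.imwrite("pics/wrist1.png",c["image"])
W=cloud(c);z=W[...,2]
m=(z>.107)&(z<.125)&(abs(W[...,0]-C[0])<.06)&(abs(W[...,1]-C[1])<.05)
Q=W[m][:,:2]; print(len(Q)); 
if len(Q): 
  d=Q-Q.mean(0); w,v=np.linalg.eigh(d.T@d); print(cv2.minAreaRect(Q.astype(np.float32)),np.degrees(np.arctan2(v[1,1],v[0,1])))
print(current_clock(),current_position(),current_force())
```

```text
2807
((0.5120014548301697, -0.0035892967134714127), (0.12294040620326996, 0.013993242755532265), 8.256677627563477) -171.5136445088938
3.3833 [ 0.51205735 -0.00128089  0.20102552] [ 0.10957441  0.20735033 -0.38516511]
```

View pics/wrist1.png

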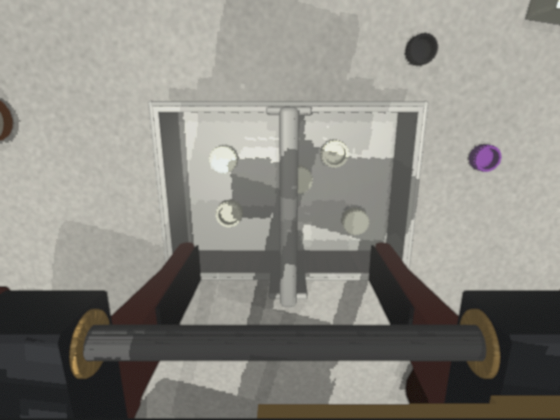

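The wrist view shows the bar (column ~289) centred between the fingers and all five caps inside the tub. The measured yaw (8.3°) and bar thickness (14 mm) agree with the top view. Now to grip and lift slightly.

```bash
sed -i 's/0.512,-0.002/0.512,-0.003/' h.py
python3 - <<'E'
from h import *
p,q,_=pose(1,0,0,[*C,.103]); servo_line(p,q,rate=.1)
print(current_force()); f0=current_force()
move_gripper(0.0); print("gap",current_finger_gap(),current_force())
p,q,_=pose(1,0,0,[*C,.233]); servo_line(p,q,rate=.08); sleep(.3)
print("gap",current_finger_gap(),current_force(),current_torque(),current_clock())
c=capture("side"); cv2.imwrite("pics/side2.png",c["image"])
E
```

```text
[ 0.10592271 -0.24975141 -0.76110164]
gap 0.013729996298728439 [ 0.13249643  0.27389496 -0.56550345]
gap 0.01401646412593036 [-0.11051536 -0.04253216 -5.69711646] [-0.03636055  0.13046504 -0.01205454] 7.9
```

View pics/side2.png

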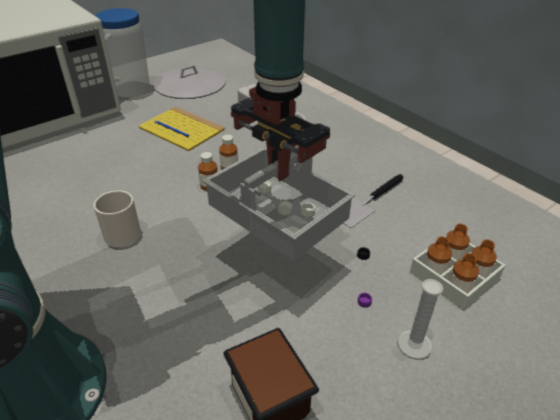

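The tub is lifted level and the grip is firm. I'll tilt it slowly towards corner1.

Run:
```python
from h import *
for th in (10,20,30,38):
    t=current_clock(); p,q,_=pose(1,th,-48,[*C,.235]); servo_line(p,q,rate=.004); print(th,current_clock()-t,current_finger_gap(),current_force().round(2))
sleep(.5)
for n in ("side","top","wrist"):
    c=capture(n); cv2.imwrite(f"pics/{n}3.png",c["image"]); print(n,[(np.round(d["xy"]),round(d["conf"],2)) for d in spot_in(n,"cap1_center")])
print(current_clock(),current_torque())
```

```text
10 1.1499999999999995 0.01359141233289182 [-0.36 -0.17 -5.18]
20 0.9749999999999996 0.01403857744383278 [-0.8   0.43 -5.44]
30 0.9750000000000014 0.013665462459247345 [-0.08  0.16 -5.54]
38 0.8166999999999991 0.013879171427444234 [ 0.68  1.24 -5.07]
side [(array([250., 188.]), 0.56), (array([364., 302.]), 0.49), (array([364., 253.]), 0.46), (array([293., 224.]), 0.45)]
top [(array([150., 112.]), 0.67), (array([295., 216.]), 0.61)]
wrist [(array([429., 134.]), 0.95)]
12.6667 [-0.71223977 -0.70788282 -0.03970475]
```

View pics/side3.png

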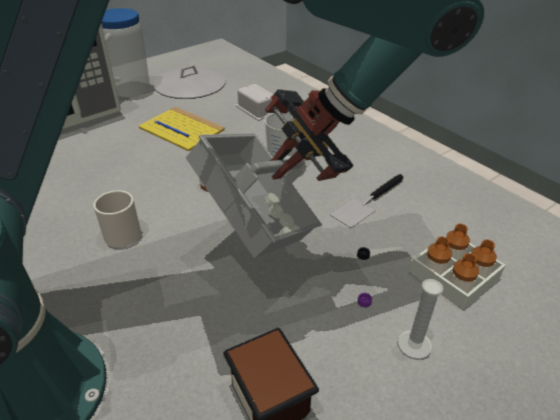

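View pics/wrist3.png

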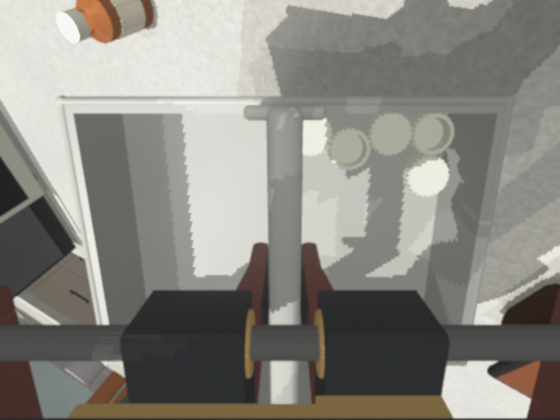

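The side view shows the tub tilted, with the caps gathered at the low corner around (280,215). In the wrist view, four caps run in a row along the +x wall at columns 432, 390, 349 and 315, with one more at (428,178). The farthest is about 97 mm from the corner. I'll swing the tilt briefly towards −y to bunch them closer, then measure.

```bash
python3 - <<'E'
from h import *
for th,az in ((39,-62),(40,-76)):
    p,q,_=pose(1,th,az,[*C,.24]); servo_line(p,q,rate=.005)
sleep(.3)
c=capture("wrist"); cv2.imwrite("pics/wrist4.png",c["image"])
for th,az in ((39,-62),(38,-55)):
    p,q,_=pose(1,th,az,[*C,.235]); servo_line(p,q,rate=.005)
sleep(.3)
c=capture("wrist"); cv2.imwrite("pics/wrist5.png",c["image"]); W=cloud(c)
S=silhouettes("wrist","cap1_center")
np.savez("w5.npz",W=W,im=c["image"],K=c["intrinsics"],R=c["R"],t=c["t"],pos=current_position(),q=current_orientation())
print([(np.round(d["xy"]),round(d["conf"],2)) for d in S],current_clock(),current_torque(),current_force())
E
python3 - <<'E'
import cv2,numpy as np
a=cv2.imread('pics/wrist4.png');b=cv2.imread('pics/wrist5.png')
cv2.imwrite('pics/w45.png',cv2.resize(np.hstack([a,b]),(800,300)))
E
```

```text
[(array([430., 135.]), 0.71)] 17.3 [-0.809984   -0.5922058   0.01480775] [-0.20404705 -0.34120048 -5.77630369]
```

View pics/wrist5.png

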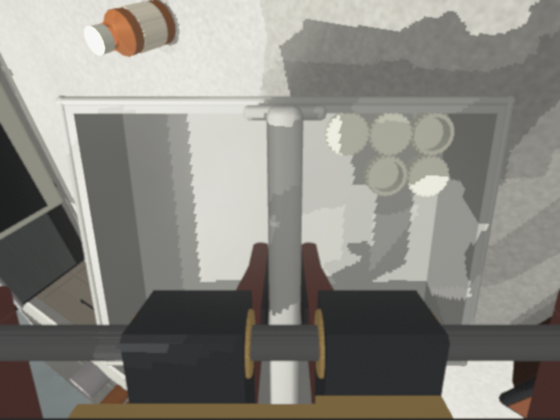

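View pics/w45.png

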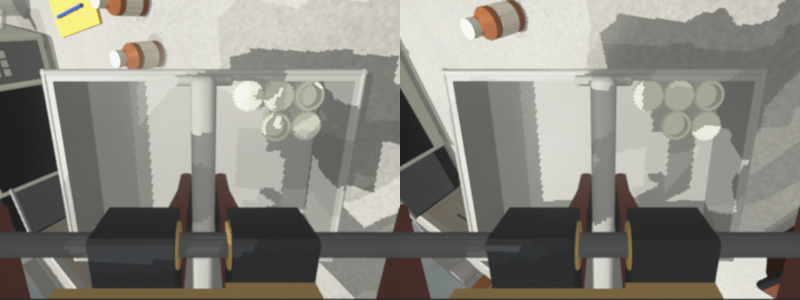

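All five caps are now packed 3+2 in the corner (columns 348–432, rows 133–178), the farthest about 70 mm from it. I'll check the actual tub tilt from depth, then lower to contact.

Run:
```python
from h import *
d=np.load("w5.npz"); W=d["W"]
P=W[150:260,200:255].reshape(-1,3); P=P[~np.isnan(P[:,0])]
c=P.mean(0); n=np.linalg.svd(P-c)[2][2]; n*=np.sign(n[2]); r=((P-c)@n).std()
_,_,T=pose(1,38,-55,[0,0,0]); print("n",n,"tilt",np.degrees(np.arccos(n[2])),"rms",r,"in tub cmd frame",T.inv().apply(n), len(P))
g=np.array([*C,.235]); print("floor dist from grip",(g-c)@n, "corner",(T.apply([.08,-.115,-.105])+g))
for u,v in((432,133),(390,133),(345,133),(386,175),(428,178)):
    b=T.inv().apply(W[v,u]-g)+[0,0,.105]; print(b.round(3),np.linalg.norm(b-[.076,-.111,.004]).round(3))
```

```text
n [ 0.40782641 -0.17574524  0.89598618] tilt 26.364616329945694 rms 0.00819444202458865 in tub cmd frame [0.01266878 0.2904741  0.95679898] 6029
floor dist from grip 0.08171500221828963 corner [ 0.54300307 -0.03664179  0.06601172]
[ 0.058 -0.1    0.009] 0.022
[ 0.059 -0.068  0.02 ] 0.049
[ 0.059 -0.039  0.021] 0.076
[ 0.029 -0.071  0.011] 0.062
[ 0.029 -0.096  0.02 ] 0.052
```

The cap points lie on the floor plane of the commanded tub frame, so nothing has slipped. All are within 76 mm of the corner. The plane fit gave 26° but with 8 mm rms, because its region takes in a finger or wall, so I'm not using it. Lowering now.

Run:
```python
from h import *
p,q,_=pose(1,38,-55,[*C,.235])
p1=p.copy(); p1[2]-=.052; servo_line(p1,q,rate=.05); sleep(.4)
f0=np.mean([(sleep(.03),current_force())[1] for _ in range(12)],0); print("f0",f0,current_position()[2])
p2=p1.copy(); p2[2]-=.04; hit=servo_line(p2,q,rate=.012,contact_N=2.5)
sleep(.4); f=np.mean([(sleep(.03),current_force())[1] for _ in range(12)],0)
print(hit,f-f0,current_position()[2],p[2]-current_position()[2],current_finger_gap(),current_clock())
```

```text
f0 [ 0.02974325 -0.02079237 -5.47135298] 0.16801715362978087
True [-0.67400416  1.26047454 11.12101005] 0.14966515595179974 0.07036263972967252 0.01389584121895001 21.75
```

Run:
```python
from h import *
_,q,_=pose(1,38,-55,[*C,.235]); p=current_position()
for k in range(4):
    p=p+[0,0,.0007]; servo_line(p,q,rate=.005); sleep(.3)
    f=np.mean([(sleep(.02),current_force())[1] for _ in range(12)],0)
    print(f[2]+5.47,f[:2],current_position()[2],current_clock())
    if f[2]+5.47<5: break
for n in ("side","wrist","top"):
    c=capture(n); cv2.imwrite(f"pics/{n}6.png",c["image"])
    if n=="wrist": np.savez("w6.npz",W=cloud(c))
print(current_clock(),abs(current_qvel()).max())
W=np.load("w6.npz")["W"]; g=current_position()-Rot.from_quat(current_orientation()).apply([0,0,.019])
_,_,T=pose(1,38,-55,[0,0,0])
for u,v in((432,133),(390,133),(345,133),(386,175),(428,178)):
    b=T.inv().apply(W[v,u]-g)+[0,0,.105]; print(b.round(3),np.linalg.norm(b-[.076,-.111,.004]).round(3))
print("corner inner z",(T.apply([.076,-.111,-.101])+g).round(4))
P=T.inv().apply(W[150:230,205:235].reshape(-1,3)-g)+[0,0,.105]; print("floor z",np.nanpercentile(P,[5,50,95],axis=0).round(3))
P=T.inv().apply(W[220:240,320:420].reshape(-1,3)-g)+[0,0,.105]; print("floor z",np.nanpercentile(P,[5,50,95],axis=0).round(3))
```

```text
3.8384672681430017 [-0.14491186  0.63582885] 0.15023807694913138 22.6917
22.8417 0.002181462827404422
[ 0.058 -0.099  0.011] 0.022
[ 0.059 -0.068  0.021] 0.049
[ 0.059 -0.039  0.02 ] 0.076
[ 0.029 -0.071  0.01 ] 0.062
[nan nan nan] nan
corner inner z [ 0.5405 -0.0358  0.0028]
floor z [[-0.01   0.038  0.005]
 [ 0.018  0.048  0.006]
 [ 0.044  0.058  0.007]]
floor z [[-0.02  -0.097  0.005]
 [-0.013 -0.063  0.006]
 [-0.006 -0.029  0.007]]
```

View pics/side6.png

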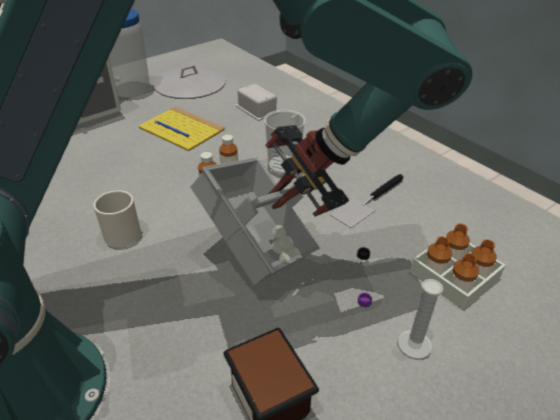

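View pics/wrist6.png

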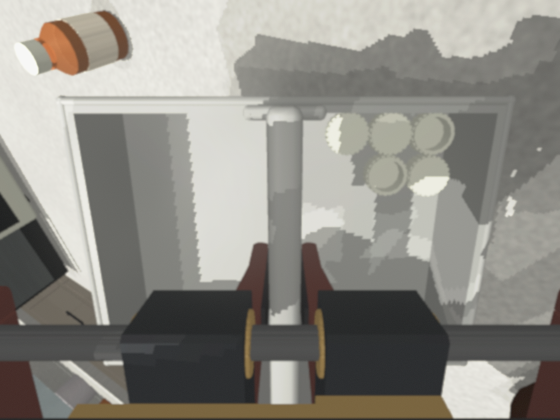

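View pics/top6.png

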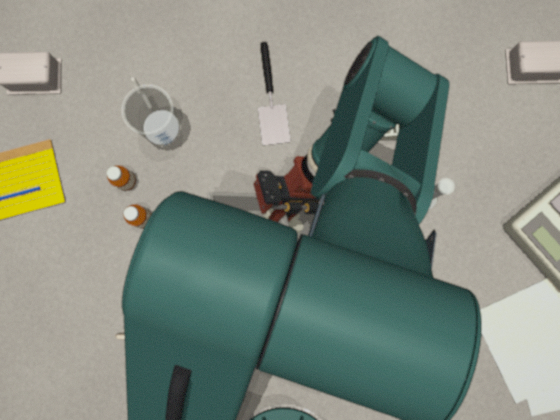

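The floor depth matches the commanded 38° frame to within about 2 mm, so nothing slipped. All five caps are in the corner, contact is about 3.8 N, and the rack and the other items stand where they were. One last steadiness check, then I'll hand in.

Run:
```python
from h import *
sleep(.5); f=np.array([(sleep(.03),current_force())[1] for _ in range(15)])
print(f[:,2].mean()+5.47,f[:,2].std(),abs(current_qvel()).max(),current_finger_gap(),current_position())
if 1<f[:,2].mean()+5.47<15: close_job(); print("closed")
```

```text
2.939969554940729 0.401600637781517 0.002844433502346157 0.013688424135281176 [0.50355186 0.00568792 0.15033477]
the job is handed in; nothing more can be done
closed
```

I handed the job in with the tub held by its handle, tilted about 38° and still, its low corner resting on the bench. That corner is tub_corner1, since the rack stands beyond the tub and to the right.

- **Caps:** All five are packed in that corner and none spilled. The farthest measured about 76 mm from it, against the 120 mm limit. In the last wrist depth image one cap gave no reading. It was visible and unmoved, and had measured 52 mm just before.
- **Contact:** The corner pressed on the bench with about 2.9 N at the last reading. It touched down at about 11 N, so I raised the tub 0.7 mm to ease it.
- **Grip:** The fingers held steady on the 14 mm bar. Depth on the tub floor matched the commanded tilt to about 2 mm, so the tub had not slipped. An earlier tilt estimate gave 26°, which I put down to a finger or wall in the region it used, so I set it aside.
- **Surroundings:** In the last side view, the rack, the decoy caps and nearly everything else on the bench looked unmoved. The arm hid part of the top view, and I did not measure their positions again.

Handing in took place at about 24 s of the 42 s allowed.

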